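Load the check weight under the scale's spring clip

ROBOT

A 6-joint arm with a two-finger parallel gripper is mounted at the origin on the work surface. World frame = base frame: x ahead of the robot, y to its left, z up, the work surface at z = 0. Lengths are in m, angles in rad, forces in N, time in s.
With the tool pointing down it reaches from about 0.25 to 0.775 m from the base axis. Payload 4 kg.
Tool frame: the origin (TCP) lies midway between the tips of the shut fingers; the grasp point (between the pads) lies 19 mm behind it; z points along the fingers, y is the line along which they close (so a half turn about z gives the same grasp; the last joint's range is limited). The gripper opens to 94 mm and grips with 3 to 60 N. Pads are 16 mm wide; open, the fingers measure 119 mm over their backs; the gripper's body (75 mm by 177 mm) begins 78 mm behind the grasp point.
Start: joints at [-0.103, 0.087, 1.371, -0, 1.684, -0.103], TCP at [0.55, -0, 0.175] pointing down, gripper open.
Joint ranges: [-3.1, 3.1], [-0.76, 2.03], [0.27, 2.55], [-1.08, 4.22], [0.17, 2.65], [-2.57, 2.57]. Speed limits (rad/s): [2.79, 2.79, 3.14, 3.14, 3.14, 3.14].

INTERFACE

Orientations are given as [roll, pitch, yaw] about the fixed x, y, z axes, in that order (R = Rz(yaw) Ry(pitch) Rx(roll)).
In Python, from bench import get_obs, snapshot, close_job gives the robot as it stands. The module is installed in compiled form; this text tells all that it offers.
- The arm moves only by the tool drive_tool, never from a script. Its argument "commands" is a list of rows, each a list of 6 numbers: the shift along the tool's x, y, z in units of 0.04 m (1.0 is 0.04 m), then the turn, a rotation vector about the tool's x, y, z in units of 0.1 rad (1.0 is 0.1 rad). In form: [[dx, dy, dz, wx, wy, wz], ...]. A call has 1 to 20 rows; each row shifts and turns the commanded pose from where the row before left it, along the tool's axes as they then stand; what a row does not reach is not made up. A row lasts 1/8 s, in which the tool goes at most 62.5 mm and 10.7 degrees, less where a joint would pass 70% of its speed; a pose out of reach is approached as far as the arm can. A call with a number of a shift or a turn outside -1 to 1 is refused whole. A call with a gripper value outside its range is refused whole. "gripper" is the closure, from 0 (fully open) to 1 (shut), set as the call begins (left out, the last holds). The fingers move at their own pace and stop on an object; the grip force is fixed at half the most. Time passes only in rows, so rows that do not move let the fingers close. It gives the time, the measured TCP pose, the force, the opening and the grip force at its end, in the units of the state.
- get_obs(): the state, without advancing time (a new reading comes with each control period).
- snapshot(name): name is "scene" or "side" or "wrist"; returns a dict with "image" (480x640x3 uint8, blue, green, red), "range_z" (480x640 float32, m along the optical axis (not along the pixel's ray), 0 where there is no reading), "fx", "fy", "cx", "cy" (pixels), "rvec" (rotation vector, rad) and "tvec" (3), from world to camera coordinates, as OpenCV has them. Camera axes: x right, y down, z forward; pixel columns grow to the right and rows downward; lengths in m; the calibration is good to about 2 mm. A picture is of the moment at which its call begins.
- close_job(): hands the job in; it is judged then, once.
The state is a dict: "time": time; "joint_positions": joint angles; "qvel": joint speeds; "joint_torque": joint torques, N m; "tool_pos": TCP position; "ee_rot": TCP orientation; "wrist_force": force on the tool from outside, world axes, zero at the start; "wrist_torque": the same for the moment, N m; "width": finger opening in m; "finger_force": force on a finger pad.
Only numpy, scipy, OpenCV 4.12 (cv2) and the standard library are available. Lean on these libraries where they do the work, as an engineer would, in place of code of your own. Each camera call takes 0.05 s, during which the arm holds its last target. There are 200 camera calls.

TASK

Get the parts counter scale ready: with one fingertip hold the long wing of its spring clip down so that the jaw opens, and with the other fingertip push the flat steel check weight along its channel, beneath the jaw, until it is fully home against the end stop. Let the clip close on it, then press the yellow start button all the way in and let go. Only push the weight, never lift it, and leave the scoop, vials, feeler gauge case and rubber stopper alone.

Things in the scene. Friction and masses are not known exactly. Their poses are not given: they have to be found in the camera images.
- scale: Low grey counting scale, fixed, 220 x 212 mm, 62 mm high. Frame (mm below are in it): x along the weight's channel towards the end stop (away from the robot at yaw 0), y left of that, z up; origin at counter height under the channel's centre line, 70 mm before the stop's face. Console with the button: right side, y -109 to -35, face at z 62.
- stop_foot (a point): Middle of the foot of the end stop's face, at channel floor height: scale frame (70, 0, 62) mm, axes as the scale's. Channel floor level at z = 62 mm from x = -122 to the stop at +70, 43 mm wide (y = -21.5 to +21.5); side rails 4 mm thick, 5 mm high; stop 12 mm high.
- plate_mid (a point): Centre of the check weight, half-way up: flat dark steel plate 80 mm long (its x, along the channel), 40 mm wide, 8 mm thick, about 200 g, loose in the channel before the clip's jaw. Fully home, its front edge touches the end stop and its centre is 40 mm before the stop's face.
- clip (a joint): Spring clip's hinge, parallel to the channel at scale y = +32, z = 71 mm. 0 rad = closed, 0.40 = fully open (hard stop). The weight passes under the jaw from about 0.25 rad; on the inserted weight the jaw rests at about 0.22 rad. Springs back when let go.
- clip_jaw (a point): Middle of the underside of the clip's jaw, a bar above the channel's middle, 24 mm along the channel (scale x +36 to +60 mm) by 8 mm. Closed, it is 1 mm above the floor and blocks the weight.
- clip_wing (a point): Middle of the top of the clip's wing: plain steel strip left of the channel, scale x -110 to +62, y +36 to +80 mm. Closed it slopes up to the left (top at y +65 about 18 mm above the channel floor); fully pressed it is level, its top 4 mm above the channel floor all along. Full press at y +65 takes about 6 N anywhere along it; a finger can slide along it while holding it down (drag about 5 N).
- start_button (a joint): Travel of the start button in m: 0 out, 0.006 fully pressed; takes 5 N; springs back.
- start_button_top (a point): Centre of the top of the yellow round push button, 28 mm across, on the scale's console, right of the channel near the robot's end; pressed straight down; it stands about 22 mm above the console face.
- scoop: Bystander: stainless scoop 180 x 60 mm, 32 mm high, origin on the counter.
- vial_rack: Bystander: white rack with three green-capped vials, 46 x 112 mm, 74 mm high, origin on the counter.
- feeler_case: Bystander: chrome feeler gauge case 105 x 24 x 14 mm, origin on the counter.
- bin_stopper: Bystander: black rubber bin stopper, 56 mm across, 38 mm high, origin on the counter.

How it is judged:
By the outcome, as a careful person would: the job done as asked, in the order asked, and still so for the second after the job is handed in, with the robot touching nothing.
It also fails if it takes over 45 s, if anything falls off the work surface, if the arm or the gripper's body presses on something with over 40 N, if the wrist force passes 120 N, or if a joint passes its speed limit or range.

## Working session

There is one attempt and no reset: what is moved stays moved. The work goes in short steps, Python scripts to look and compute and a tool call to move; the robot and the scene stay as the last step left them, time stands still between calls to the robot, and variables do not carry over. Pictures are saved under pics/ and viewed, at most 10 in all, crops included, and the job is handed in when it is done.

Besides the shell and the picture viewer there is one more tool, called after "Request:" as name(argument=value, ...) on one line, values as JSON. drive_tool: Moves the arm, as the interface text tells. Its arguments: {"type":"object","properties":{"commands":{"type":"array"},"gripper":{"type":"number"}},"required":["commands"]}

```bash
mkdir -p pics; cat > h.py <<'E'
import numpy as np,cv2
from bench import get_obs,snapshot,close_job
def cloud(s):
    z=s["range_z"].astype(float);v,u=np.mgrid[:480,:640]
    P=np.stack([(u-s["cx"])/s["fx"]*z,(v-s["cy"])/s["fy"]*z,z],-1)
    R=cv2.Rodrigues(np.array(s["rvec"],float))[0]
    W=(P-np.array(s["tvec"]).ravel())@R
    W[z==0]=np.nan
    return W
E
python3 - <<'E'
from h import *
import pickle
o=get_obs();print({k:np.round(v,3) for k,v in o.items()})
for n in("scene","side"):
    s=snapshot(n);pickle.dump(s,open(n+".pkl","wb"));cv2.imwrite(f"pics/{n}1.png",s["image"])
    W=cloud(s);print(n,np.isnan(W[...,0]).mean(), -cv2.Rodrigues(np.array(s["rvec"],float))[0].T@np.array(s["tvec"]).ravel())
    h=cv2.cvtColor(s["image"],cv2.COLOR_BGR2HSV);m=cv2.inRange(h,(20,120,100),(35,255,255))
    k,l,st,c=cv2.connectedComponentsWithStats(m)
    for i in range(1,k):
        if st[i,4]>40: print(st[i],c[i],np.nanmedian(W[l==i],0))
E
```

```text
{'time': np.float64(0.0), 'joint_positions': array([-0.103,  0.088,  1.372, -0.   ,  1.684, -0.103]), 'qvel': array([ 0.001, -0.   ,  0.   , -0.002, -0.001,  0.001]), 'joint_torque': array([ 1.0000e-03, -3.4018e+01, -3.0242e+01,  7.2000e-02,  3.3000e-02,
       -0.0000e+00]), 'tool_pos': array([0.549, 0.   , 0.174]), 'ee_rot': array([-3.139, -0.   ,  1.571]), 'wrist_force': array([ 0.487, -0.177,  0.575]), 'wrist_torque': array([0.051, 0.049, 0.01 ]), 'finger_force': np.float64(0.0), 'width': np.float64(0.094)}
scene 0.0038541666666666668 [0.90097682 0.48361386 0.97556939]
[330 186  13  11 106] [335.53773585 190.95283019] [ 0.47811466 -0.04218767  0.08319323]
side 0.004228515625 [ 0.20835386 -0.86519449  0.88558712]
[302 243  11   8  76] [306.88157895 246.35526316] [ 0.47853393 -0.04997639  0.08286152]
```

View pics/scene1.png

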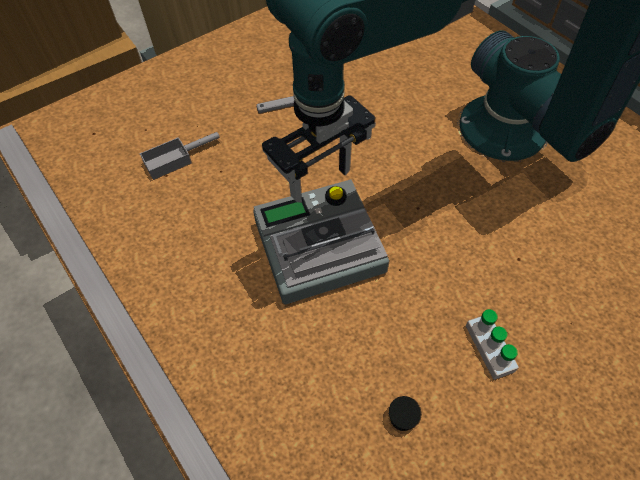

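View pics/side1.png

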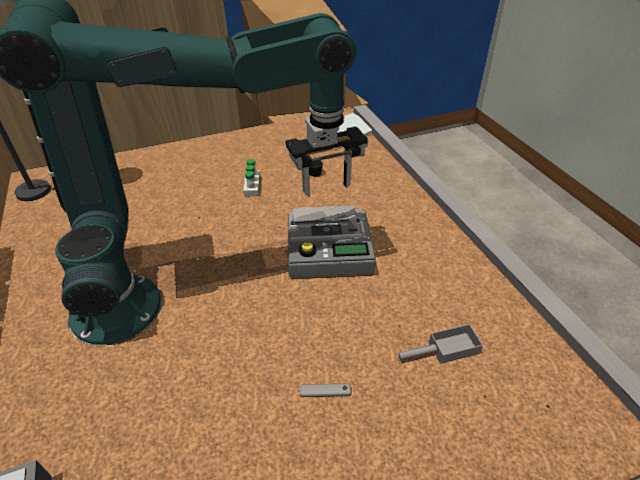

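```bash
python3 - <<'E'
from h import *
import pickle
A=[]
s=snapshot("wrist");pickle.dump(s,open("wrist.pkl","wb"));cv2.imwrite("pics/wrist1.png",s["image"])
for n in("scene","side","wrist"):
    W=cloud(pickle.load(open(n+".pkl","rb"))).reshape(-1,3)
    W=W[(W[:,2]>.03)&(W[:,2]<.1)&(abs(W[:,0]-.56)<.2)&(abs(W[:,1]-.03)<.2)]
    r=cv2.minAreaRect(W[:,:2].astype(np.float32)*1000);print(n,len(W),r); print(W.min(0),W.max(0));A.append(W)
A=np.vstack(A);print(cv2.minAreaRect(A[:,:2].astype(np.float32)*1000))
E
```

```text
scene 10511 ((556.9968872070312, 5.05841064453125), (214.07305908203125, 219.20875549316406), 71.94182586669922)
[ 0.42451737 -0.12656595  0.03001784] [0.69139177 0.13737793 0.08854635]
side 5177 ((558.107177734375, -3.30633544921875), (211.49600219726562, 220.7432861328125), 71.9671401977539)
[ 0.42334518 -0.1342927   0.03001456] [0.69428109 0.12749117 0.08741366]
wrist 44420 ((556.2845458984375, 2.391448974609375), (209.7503204345703, 220.41976928710938), 71.9462661743164)
[ 0.42221941 -0.12978765  0.04650177] [0.68975389 0.1342173  0.08573171]
((557.8963012695312, 1.265899658203125), (220.4192352294922, 223.7611083984375), 71.79988861083984)
```

View pics/wrist1.png

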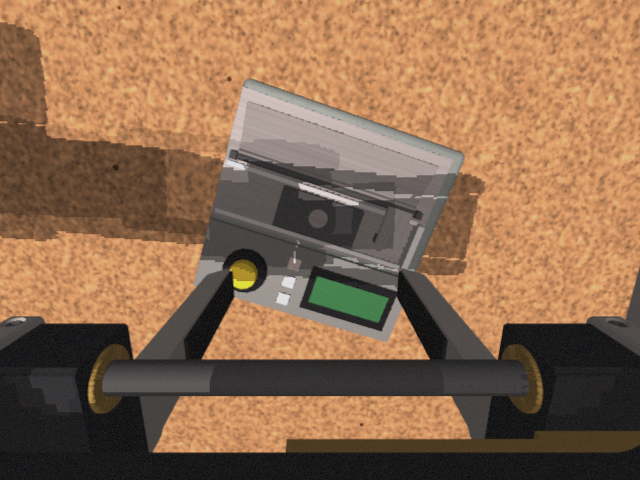

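```bash
cat >> h.py <<'E'
def scale(W,O,yaw):
    c,s=np.cos(yaw),np.sin(yaw);D=(W-np.r_[O,0])
    return np.stack([c*D[...,0]+s*D[...,1],-s*D[...,0]+c*D[...,1],D[...,2]],-1)*1000
E
python3 - <<'E'
from h import *
import pickle
O=[.569,.000];yaw=np.radians(-18.05)
for n in("wrist","scene","side"):
    s=pickle.load(open(n+".pkl","rb"));S=scale(cloud(s),O,yaw);h=cv2.cvtColor(s["image"],cv2.COLOR_BGR2HSV)
    top=(abs(S[...,0])<140)&(abs(S[...,1])<130)&(S[...,2]>50)&(S[...,2]<95)
    dark=top&(h[...,2]<55)&(abs(S[...,1])<26)&(S[...,0]>-110)&(S[...,0]<60)
    k,l,st,c=cv2.connectedComponentsWithStats(dark.astype(np.uint8))
    i=1+st[1:,4].argmax();P=S[l==i];print(n,"plate",len(P),np.percentile(P,[2,50,98],0).round(1).tolist(),cv2.minAreaRect(P[:,:2].astype(np.float32)))
    y=top&(cv2.inRange(h,(20,120,60),(35,255,255))>0);print(" button",np.nanmin(S[y],0),np.nanmax(S[y],0))
    g=top&(cv2.inRange(h,(50,100,40),(75,255,255))>0);print(" lcd",np.nanmin(S[g],0),np.nanmax(S[g],0))
    if n=="wrist":
        for x in(-100,-30,20):
            q=top&(abs(S[...,0]-x)<2);print(x,[(int(b),round(float(np.nanmedian(S[...,2][q&(abs(S[...,1]-b)<1)])),1)) for b in range(-50,100,4)])
        I=s["image"]
        # rectified picture, 3px/mm at z=66
        R=cv2.Rodrigues(np.array(s["rvec"],float))[0]
        pts=np.array([[-140,115],[120,115],[120,-115],[-140,-115]],float)
        c_,s_=np.cos(yaw),np.sin(yaw)
        w=np.array([[O[0]+(c_*a-s_*b)/1e3,O[1]+(s_*a+c_*b)/1e3,.066] for a,b in pts])
        K=np.array([[s["fx"],0,s["cx"]],[0,s["fy"],s["cy"]],[0,0,1]])
        p=cv2.projectPoints(w,np.array(s["rvec"]),np.array(s["tvec"]),K,None)[0].reshape(-1,2).astype(np.float32)
        d=np.float32([[0,0],[780,0],[780,690],[0,690]])*.85
        cv2.imwrite("pics/rect.png",cv2.convertScaleAbs(cv2.warpPerspective(I,cv2.getPerspectiveTransform(p,d),(663,587)),alpha=1.5))
E
```

```text
wrist plate 2365 [[-58.7, -16.7, 67.1], [-30.0, -0.5, 68.6], [17.7, 21.4, 70.1]] ((-20.374753952026367, 2.463228225708008), (40.21329879760742, 79.20069122314453), 89.79009246826172)
 button [-86.96727175 -90.08454812  71.0342675 ] [-58.82480774 -56.32313075  84.3530189 ]
 lcd [ -2.21660398 -87.23665364  59.59382357] [ 75.95577213 -55.70127262  64.37573289]
-100 [(-50, 60.2), (-46, 60.3), (-42, 60.8), (-38, 60.7), (-34, 60.1), (-30, 54.5), (-26, 60.3), (-22, 65.3), (-18, 62.1), (-14, 60.2), (-10, 60.2), (-6, 60.0), (-2, 60.2), (2, 60.5), (6, 60.3), (10, 60.1), (14, 60.7), (18, 60.2), (22, 60.7), (26, 65.2), (30, 60.4), (34, 72.1), (38, 71.2), (42, 67.6), (46, 68.7), (50, 70.3), (54, 71.8), (58, 74.4), (62, 75.5), (66, 77.3), (70, 79.1), (74, 80.5), (78, 82.4), (82, 82.3), (86, 60.5), (90, 60.3), (94, 54.5), (98, 54.3)]
-30 [(-50, 62.9), (-46, 62.1), (-42, 61.0), (-38, 60.7), (-34, 60.2), (-30, 54.6), (-26, 60.2), (-22, 65.6), (-18, 65.8), (-14, 68.3), (-10, 68.8), (-6, 68.6), (-2, 68.5), (2, 68.7), (6, 68.9), (10, 68.6), (14, 68.9), (18, 68.5), (22, 67.0), (26, 65.5), (30, 60.2), (34
[... 683 characters left out ...]
50 [[-59.7, -14.7, 63.5], [-16.8, 5.4, 69.3], [18.9, 24.9, 72.9]] ((-21.753929138183594, 4.371776580810547), (83.25628662109375, 43.050846099853516), 0.12142390012741089)
 button [-89.34957288 -89.15527051  71.25385399] [-59.93119833 -53.58734244  86.28139502]
 lcd [ -3.27155578 -87.05660859  57.69414291] [ 76.54033641 -52.51147825  67.27226373]
side plate 274 [[-56.2, -18.4, 63.2], [-18.5, -2.5, 69.8], [20.7, 18.4, 73.6]] ((-16.950693130493164, 0.221466064453125), (43.79545593261719, 82.966796875), 85.78312683105469)
 button [-85.31721599 -84.07274682  71.48919853] [-57.38247626 -59.60849735  87.41365709]
 lcd [ -0.49744238 -89.9507432   58.617474  ] [ 78.9158845  -51.23274647  68.2251389 ]
```

View pics/rect.png

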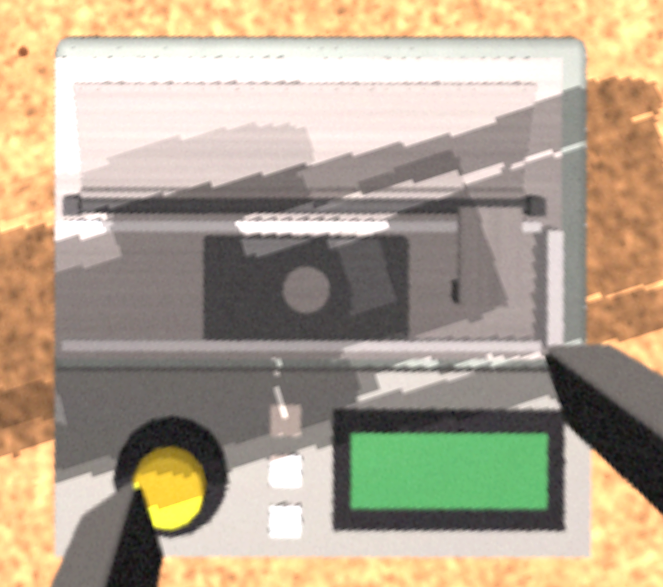

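Request:
drive_tool(commands=[[0,0,0,0,0,-1],[0,0,0,0,0,-1],[0,0,0,0,0,-1],[0,0,0,0,0,-1],[0,0,0,0,0,-1],[0,0,0,0,0,-1],[0,0,0,0,0,-1],[0,0,0,0,0,-1],[0,0,0,0,0,-1],[0,0,0,0,0,-1],[0,0,0,0,0,-1],[0,0,0,0,0,-1],[0.36,0.25,0,0,0,-0.58],[0.36,0.25,0.5,0,0,0],[0.36,0.25,0.5,0,0,0],[0.36,0.25,0.5,0,0,0],[0,0,0.3,0,0,0],[0,0,0,0,0,0]], gripper=0.44)

```text
time: 2.4
tool_pos: [0.5077, 0.0565, 0.1026]
ee_rot: [-3.141, -0.001, 2.829]
wrist_force: [-0.4, 0.2, -0.0]
width: 0.0525
finger_force: 0.0
```

```bash
python3 - <<'E'
from h import *
import pickle
s=snapshot("wrist");pickle.dump(s,open("wrist2.pkl","wb"));cv2.imwrite("pics/wrist2.png",s["image"])
o=get_obs();O=[.569,0];yaw=np.radians(-18.05)
print(o["tool_pos"],o["ee_rot"],o["width"],o["wrist_force"],scale(o["tool_pos"],O,yaw))
S=scale(cloud(s),O,yaw)
for x in(-100,-80,-40,0):
    q=abs(S[...,0]-x)<2;print(x,[(int(b),round(float(np.nanmedian(S[...,2][q&(abs(S[...,1]-b)<1)])),1)) for b in range(-34,100,4)])
E
```

```text
[0.50846785 0.0562262  0.10348772] [-3.14141585e+00  1.26101319e-04  2.82870885e+00] 0.05254411793036421 [1.04549219 0.48739068 0.76128831] [-74.97465469  34.70341487 103.48772188]
-100 [(-34, 246.4), (-30, 246.5), (-26, 246.4), (-22, 261.5), (-18, 264.3), (-14, 263.0), (-10, 263.2), (-6, 263.0), (-2, 263.0), (2, 263.1), (6, 252.9), (10, 263.6), (14, 263.4), (18, 263.3), (22, 263.5), (26, 263.5), (30, 263.3), (34, 263.3), (38, 263.4), (42, 263.5), (46, 263.4), (50, 263.4), (54, 263.4), (58, 263.4), (62, 261.8), (66, 262.9), (70, 263.0), (74, 262.9), (78, 262.7), (82, 263.3), (86, 264.4), (90, 262.3), (94, 246.2), (98, 246.1)]
-80 [(-34, 60.9), (-30, 54.5), (-26, 60.6), (-22, 65.2), (-18, 63.4), (-14, 60.5), (-10, 60.6), (-6, 60.4), (-2, 60.6), (2, 60.6), (6, 230.8), (10, 60.7), (14, 60.5), (18, 60.7), (22, 60.7), (26, 65.7), (30, 60.3), (34, 72.3), (38, 70.6), (42, 67.9), (46, 68.6), (50, 70.3), (54, 72.3), (58, 74.1), (62, 230.7), (66, 77.3), (70, 78.9), (74, 80.7), (78, 82.7), (82, 82.8), (86, 60.6), (90, 60.6), (94, 54.9), (98, 54.0)]
-40 [(-34, 61.2), (-30, 55.0), (-26, nan), (-22, nan), (-18, nan), (-14, nan), (-10, nan), (-6, nan), (-2, 68.5), (2, 68.5), (6, 68.7), (10, 68.5), (14, 68.3), (18, 68.4), (22, 66.4), (26, 65.7), (30, 60.4), (34, 72.2), (38, 70.0), (42, 67.3), (46, 68.8), (50, 70.2), (54, 72.3), (58, 74.0), (62, 75.6), (66, 77.9), (70, 77.5), (74, nan), (78, nan), (82, nan), (86, nan), (90, nan), (94, nan), (98, 54.0)]
0 [(-34, nan), (-30, nan), (-26, nan), (-22, nan), (-18, nan), (-14, 68.6), (-10, 68.6), (-6, 68.9), (-2, 68.9), (2, 69.2), (6, 68.7), (10, 68.5), (14, 69.0), (18, 68.9), (22, 67.6), (26, 65.5), (30, 60.5), (34, 72.3), (38, 70.7), (42, 67.3), (46, 68.6), (50, 70.7), (54, 72.5), (58, 74.2), (62, 75.7), (66, 77.3), (70, 79.1), (74, 81.0), (78, 82.6), (82, 83.0), (86, nan), (90, nan), (94, nan), (98, nan)]
  return np.nanmean(a, axis, out=out, keepdims=keepdims)
```

View pics/wrist2.png

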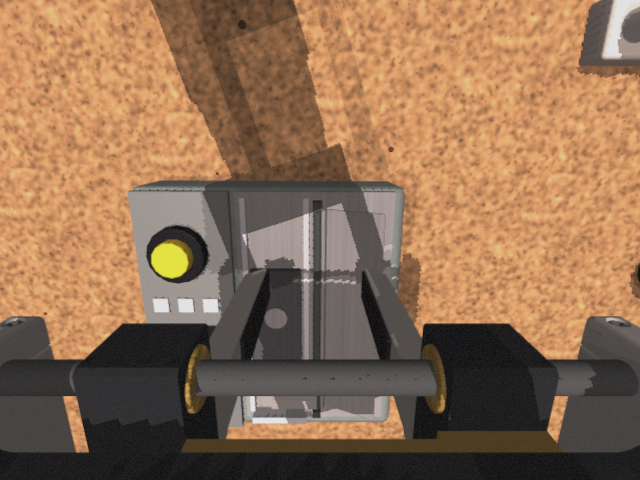

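Request:
drive_tool(commands=[[0,0,0.2,-0.4,0,0],[0,0,0.3,0,0,0],[0,0,0.2,0,0,0],[0,0,0.1,0,0,0],[0,0,0.05,0,0,0],[0,0,0,0,0,0],[0,0,0,0,0,0]])

```text
time: 3.32
tool_pos: [0.5089, 0.0574, 0.0698]
ee_rot: [3.101, 0.001, 2.829]
wrist_force: [0.6, -0.2, -0.2]
width: 0.0525
finger_force: 0.0
```

```bash
python3 - <<'E'
from h import *
s=snapshot("side")
I=s["image"];cv2.imwrite("pics/side2.png",cv2.resize(I[150:310,240:440],None,fx=4,fy=3.7,interpolation=cv2.INTER_CUBIC)[:590])
o=get_obs();print(o["tool_pos"],o["wrist_force"],o["wrist_torque"],o["joint_torque"])
E
```

```text
[0.50890362 0.05740886 0.06976823] [-0.31650425  0.38497948  0.743998  ] [ 0.0711329  -0.05659243 -0.01892259] [ 9.58485121e-03 -3.04321468e+01 -2.89523739e+01  1.60400290e-01
  2.94502394e-02  3.19535109e-03]
```

View pics/side2.png

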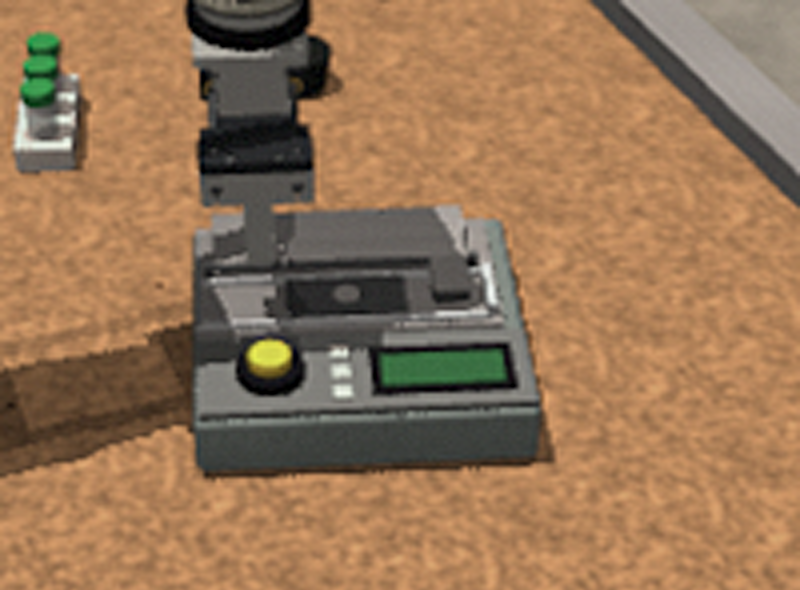

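```bash
python3 - <<'E'
from h import *
s=snapshot("side");o=get_obs();K=np.array([[s["fx"],0,s["cx"]],[0,s["fy"],s["cy"]],[0,0,1]])
yaw=np.radians(-18.05);ax=np.array([np.cos(yaw),np.sin(yaw),0]);ay=np.array([-ax[1],ax[0],0])
O=np.array([.569,0,0]);t=o["tool_pos"]
pts=[t-ay*.0325,t+ay*.0325,t,O+ax*-.075+ay*.034+[0,0,.071],O+ay*.082+ax*-.075+[0,0,.082],O+ay*.002+ax*-.06+[0,0,.07]]
p=cv2.projectPoints(np.array(pts),np.array(s["rvec"]),np.array(s["tvec"]),K,None)[0].reshape(-1,2)
print(((p-[240,150])*[4,3.7]).round())
S=scale(cloud(s),O[:2],yaw)
# grip points near finger
q=(abs(S[...,0]+75)<25)&(S[...,2]>63)&(S[...,2]<130)&(S[...,1]>-40)&(S[...,1]<110)
for r in range(195,250):
    c=np.where(q[r])[0]
    if len(c): print(r,[(int(k),S[r,k].round().astype(int).tolist()) for k in c[::3]])
E
```

```text
[[258. 295.]
 [255. 238.]
 [256. 266.]
 [256. 266.]
 [254. 213.]
 [280. 295.]]
207 [(297, [-93, 87, 81]), (300, [-84, 83, 84]), (312, [-51, 79, 85])]
208 [(295, [-98, 84, 80]), (298, [-90, 80, 83]), (309, [-60, 81, 80]), (312, [-51, 80, 81])]
209 [(295, [-98, 79, 81]), (298, [-90, 75, 83]), (309, [-60, 76, 81]), (312, [-52, 75, 82])]
210 [(295, [-98, 72, 83]), (298, [-90, 74, 81]), (309, [-60, 70, 82]), (312, [-52, 70, 82])]
211 [(295, [-98, 74, 78]), (298, [-90, 68, 82]), (310, [-57, 68, 81])]
212 [(295, [-98, 70, 78]), (298, [-90, 69, 77]), (309, [-60, 67, 78]), (312, [-52, 66, 78])]
213 [(295, [-99, 66, 77]), (298, [-90, 66, 77]), (309, [-60, 64, 77])]
214 [(295, [-99, 61, 78]), (298, [-90, 63, 76]), (301, [-82, -2, 128]), (306, [-69, -3, 128]), (310, [-58, 60, 77])]
215 [(295, [-99, 61, 75]), (298, [-91, 60, 74]), (301, [-82, 61, 73]), (304, [-74, -7, 128]), (307, [-67, -4, 125]), (310, [-58, 58, 74])]
216 [(295, [-99, 59, 73]), (298, [-91, 60, 71]), (301, [-83, 58, 73]), (304, [-74, -4, 123]), (307, [-67, -3, 122]), (310, [-58, 54, 74])]
217 [(295, [-99, 54, 73]), (298, [-91, 56
[... 1658 characters left out ...]
55, -8, 70])]
233 [(301, [-84, -3, 64]), (313, [-53, -12, 70])]
234 [(305, [-74, -8, 64]), (313, [-53, -14, 69])]
235 [(300, [-87, -10, 64]), (307, [-69, -11, 63]), (312, [-56, -15, 66])]
236 [(296, [-98, -16, 66]), (299, [-90, -17, 67]), (302, [-82, -20, 69]), (305, [-74, -20, 68]), (308, [-66, -19, 67]), (311, [-58, -19, 66]), (314, [-51, -22, 68])]
237 [(296, [-98, -22, 68]), (299, [-90, -17, 63]), (302, [-82, -21, 66]), (305, [-74, -25, 69]), (308, [-66, -26, 70]), (311, [-59, -23, 67]), (314, [-51, -23, 66])]
238 [(296, [-98, -21, 63]), (301, [-85, -22, 64]), (312, [-56, -24, 64])]
239 [(307, [-69, -27, 64])]
241 [(299, [-90, -33, 63]), (313, [-54, -35, 63])]
242 [(297, [-95, -40, 66])]
```

```bash
python3 - <<'E'
from h import *
import pickle
for n,cols in(("side",(303,310,340,352)),("scene",(288,302,338,352))):
    s=pickle.load(open(n+".pkl","rb"));W=cloud(s)
    q=(W[...,2]>.13)&(W[...,2]<.30)&(abs(W[...,0]-.55)<.08)&(abs(W[...,1])<.05)
    P=W[q];
    for lo,hi in((.48,.53),(.57,.63)):
        a=P[(P[:,0]>lo)&(P[:,0]<hi)];print(n,lo,np.percentile(a[:,2],[0,1,5]),a[a[:,2]<np.percentile(a[:,2],5)].mean(0))
s=snapshot("side");W=cloud(s);t=get_obs()
print(t["time"],t["tool_pos"],t["joint_positions"])
q=(abs(W[...,0]-t["tool_pos"][0])<.05)&(abs(W[...,1]-t["tool_pos"][1])<.06)&(W[...,2]>.09)&(W[...,2]<.16);print(q.sum(),W[q][:,2].min(),W[q].mean(0))
s=snapshot("scene");W=cloud(s);q=(abs(W[...,0]-t["tool_pos"][0])<.05)&(abs(W[...,1]-t["tool_pos"][1])<.06)&(W[...,2]>.06)&(W[...,2]<.16)
cv2.imwrite("pics/scene2.png",cv2.resize(s["image"][100:300,240:440],None,fx=3,fy=3,interpolation=cv2.INTER_CUBIC))
E
```

```text
side 0.48 [0.20310023 0.20825768 0.21368125] [ 0.49929112 -0.0074675   0.21028961]
side 0.57 [0.20447795 0.20638862 0.2117985 ] [ 0.60089307 -0.0052859   0.20759283]
scene 0.48 [0.20290123 0.20416459 0.20823199] [0.50041819 0.00351814 0.20582968]
scene 0.57 [0.2047674  0.2078776  0.21286795] [0.60041528 0.01126458 0.20940431]
3.475 [0.50887    0.05737456 0.06970122] [-0.02720517  0.03495004  1.63811013  0.03859543  1.45672858 -1.28945594]
120 0.10551562708060575 [0.49906394 0.01833092 0.13457196]
```

View pics/scene2.png

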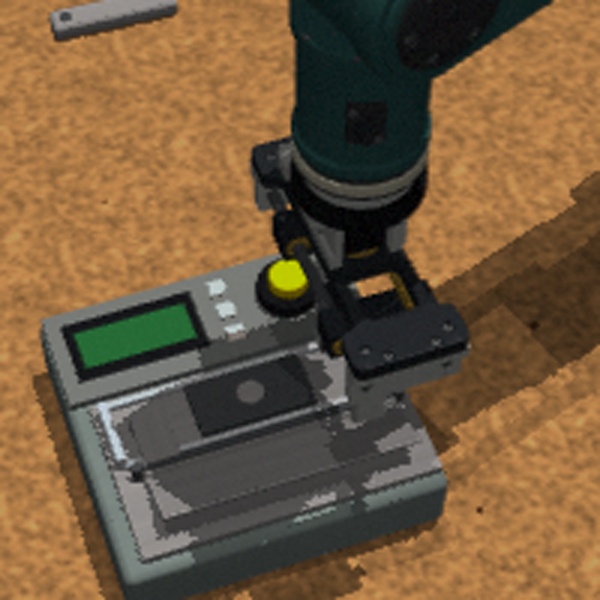

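Request:
drive_tool(commands=[[0,0,0.25,0,0,0],[0,0,0.2,0,0,0],[0,0,0.1,0,0,0],[0,0,0.1,0,0,0],[0,0,0,0,0,0]])

```text
time: 4.15
tool_pos: [0.5086, 0.0586, 0.0434]
ee_rot: [3.101, -0.001, 2.829]
wrist_force: [-1.6, 1.0, 2.7]
width: 0.0528
finger_force: 1.4
```

Request:
drive_tool(commands=[[0,0,0.1,0,0,0],[0,0,0,0,0,0]])

```text
time: 4.4
tool_pos: [0.5092, 0.0586, 0.0397]
ee_rot: [3.101, 0.0, 2.829]
wrist_force: [-2.3, 0.2, 4.4]
width: 0.0527
finger_force: 2.1
```

Request:
drive_tool(commands=[[0,0,0.05,0,0,0],[0,0,0,0,0,0]])

```text
time: 4.65
tool_pos: [0.5092, 0.0585, 0.0377]
ee_rot: [3.102, 0.0, 2.829]
wrist_force: [-2.3, 0.0, 5.5]
width: 0.0527
finger_force: 2.6
```

Request:
drive_tool(commands=[[0,0,0.04,0,0,0],[0,0,0,0,0,0]])

```text
time: 4.9
tool_pos: [0.5091, 0.0584, 0.0361]
ee_rot: [3.102, 0.0, 2.829]
wrist_force: [-3.0, -0.0, 6.3]
width: 0.0525
finger_force: 3.0
```

Request:
drive_tool(commands=[[-0.06,0,0,0,0,0],[-0.06,0,0,0,0,0],[-0.06,0,0,0,0,0],[-0.06,0,0,0,0,0],[-0.06,0,0,0,0,0],[-0.06,0,0,0,0,0],[-0.06,0,0,0,0,0],[-0.06,0,0,0,0,0],[-0.06,0,0,0,0,0],[-0.06,0,0,0,0,0]])

```text
time: 6.15
tool_pos: [0.5302, 0.052, 0.0359]
ee_rot: [3.101, -0.004, 2.829]
wrist_force: [-6.7, 2.0, 7.9]
width: 0.0527
finger_force: 4.0
```

```bash
python3 - <<'E'
from h import *
s=snapshot("scene");cv2.imwrite("pics/scene3.png",cv2.resize(s["image"][160:310,240:400],None,fx=4,fy=4,interpolation=cv2.INTER_CUBIC))
o=get_obs();print(o["tool_pos"],o["wrist_force"],o["wrist_torque"],scale(o["tool_pos"],[.569,0],np.radians(-18.05)))
E
```

```text
[0.53045701 0.05190614 0.03586441] [-6.04279341  2.24694703  6.5557736 ] [0.46720331 1.07900473 0.11729539] [-52.729108    37.40923802  35.86440896]
```

View pics/scene3.png

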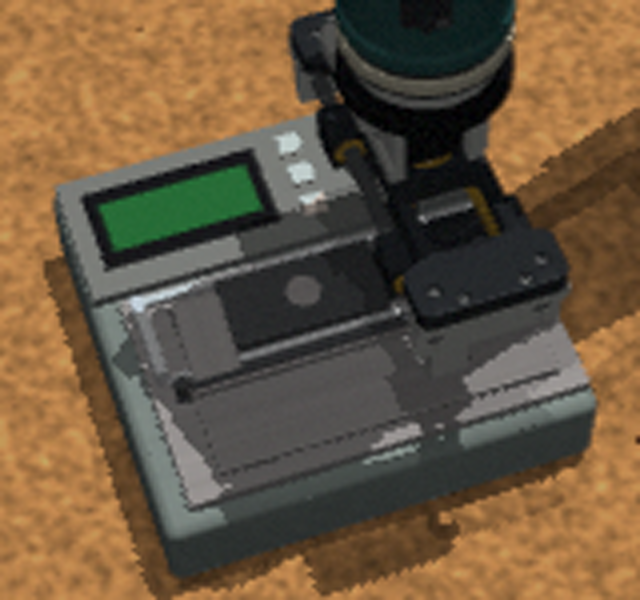

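Request:
drive_tool(commands=[[-0.06,0,0,0,0,0],[-0.06,0,0,0,0,0],[-0.06,0,0,0,0,0],[-0.06,0,0,0,0,0],[-0.06,0,0,0,0,0],[-0.06,0,0,0,0,0],[-0.06,0,0,0,0,0]])

```text
time: 7.08
tool_pos: [0.5461, 0.0468, 0.0358]
ee_rot: [3.102, -0.004, 2.829]
wrist_force: [-6.8, 1.5, 7.2]
width: 0.0527
finger_force: 4.0
```

Request:
drive_tool(commands=[[-0.06,0,0,0,0,0],[-0.06,0,0,0,0,0],[-0.06,0,0,0,0,0],[-0.06,0,0,0,0,0],[0,0,0,0,0,0]])

```text
time: 7.7
tool_pos: [0.5556, 0.0438, 0.0359]
ee_rot: [3.101, -0.003, 2.829]
wrist_force: [-6.6, 1.9, 7.3]
width: 0.0525
finger_force: 3.6
```

Request:
drive_tool(commands=[[-0.05,0,0,0,0,0],[-0.05,0,0,0,0,0],[-0.05,0,0,0,0,0],[0,0,0,0,0,0]])

```text
time: 8.2
tool_pos: [0.5612, 0.042, 0.0359]
ee_rot: [3.102, -0.004, 2.829]
wrist_force: [-5.8, 1.5, 7.1]
width: 0.0525
finger_force: 3.8
```

Request:
drive_tool(commands=[[-0.03,0,0,0,0,0],[-0.03,0,0,0,0,0],[0,0,0,0,0,0]])

```text
time: 8.57
tool_pos: [0.5633, 0.0412, 0.0359]
ee_rot: [3.102, -0.004, 2.829]
wrist_force: [-5.4, 0.6, 6.0]
width: 0.0526
finger_force: 3.8
```

Request:
drive_tool(commands=[[-0.03,0,0,0,0,0],[-0.03,0,0,0,0,0],[0,0,0,0,0,0]])

```text
time: 8.95
tool_pos: [0.5647, 0.0408, 0.0358]
ee_rot: [3.102, -0.006, 2.829]
wrist_force: [-8.1, 1.6, 7.6]
width: 0.0527
finger_force: 5.2
```

Request:
drive_tool(commands=[[-0.03,0,0,0,0,0],[0,0,0,0,0,0]])

```text
time: 9.2
tool_pos: [0.5647, 0.0408, 0.0358]
ee_rot: [3.102, -0.008, 2.829]
wrist_force: [-10.8, 2.2, 10.4]
width: 0.0528
finger_force: 6.6
```

Request:
drive_tool(commands=[[-0.04,0,0,0,0,0],[0,0,0,0,0,0]])

```text
time: 9.45
tool_pos: [0.5648, 0.0407, 0.0358]
ee_rot: [3.102, -0.012, 2.829]
wrist_force: [-13.8, 3.5, 12.9]
width: 0.0526
finger_force: 8.3
```

Request:
drive_tool(commands=[[0.1,0,0,0,0,0],[0.1,0,0,0,0,0],[0,0,-0.1,0,0,0],[0,0,-0.1,0,0,0],[0,0,-0.15,0,0,0],[0,0,-0.2,0,0,0],[0,0,-0.4,0,0,0],[0,0,-0.4,0,0,0],[0,0,0,0,0,0]])

```text
time: 10.58
tool_pos: [0.5633, 0.0392, 0.0926]
ee_rot: [3.1, 0.005, 2.829]
wrist_force: [1.0, 0.5, 0.6]
width: 0.0525
finger_force: 0.0
```

```bash
python3 - <<'E'
from h import *
import pickle
o=get_obs();O=[.569,0];yaw=np.radians(-18.05);print(o["tool_pos"],scale(o["tool_pos"],O,yaw))
for n in("scene","side"):
    s=snapshot(n);S=scale(cloud(s),O,yaw);h=cv2.cvtColor(s["image"],cv2.COLOR_BGR2HSV)
    cv2.imwrite(f"pics/{n}4.png",cv2.resize(s["image"][160:310,240:400],None,fx=4,fy=4,interpolation=cv2.INTER_CUBIC))
    top=(S[...,2]>50)&(S[...,2]<95)
    dark=top&(h[...,2]<55)&(abs(S[...,1])<22)&(S[...,0]>-70)&(S[...,0]<80)
    P=S[dark];print(n,len(P),np.percentile(P,[2,50,98],0).round(1).tolist())
    y=(abs(S[...,0])<120)&top&(cv2.inRange(h,(20,120,60),(35,255,255))>0);print(np.nanmin(S[y],0),np.nanmax(S[y],0),y.sum())
E
```

```text
[0.56334409 0.03919803 0.09258247] [-17.52295315  35.51649444  92.58246799]
scene 409 [[-7.4, -14.3, 65.8], [18.2, 1.9, 69.3], [69.2, 21.2, 72.9]]
[-77.59122887 -67.71708445  74.28151542] [-60.31083887 -54.21133165  86.44175191] 50
side 237 [[-4.7, -18.0, 64.1], [28.8, -3.8, 69.7], [71.5, 18.3, 78.2]]
[-85.3006327  -86.90385629  69.39318602] [-56.97542758 -52.4307631   89.21050277] 100
```

View pics/scene4.png

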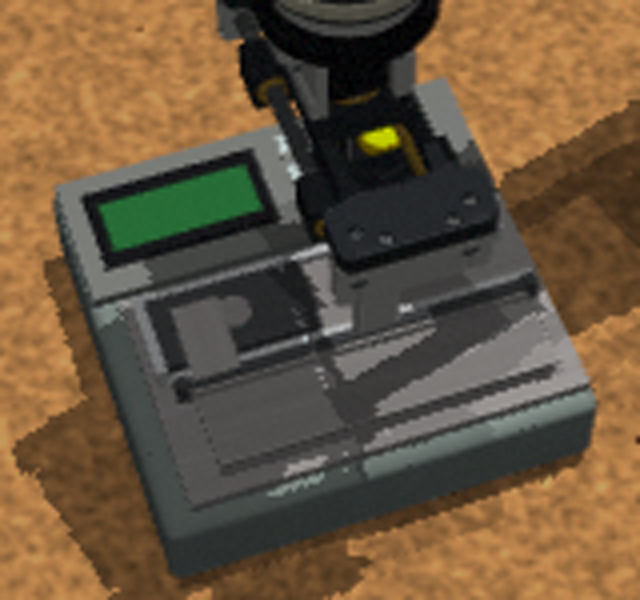

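Request:
drive_tool(commands=[[0.28,-0.54,0,0.4,0,0],[0.28,-0.54,0,0,0,0],[0.28,-0.54,0,0,0,0],[0.28,-0.54,0,0,0,0],[0.27,-0.52,0,0,0,0],[0,0,0.2,0,0,0],[0,0,0.2,0,0,0],[0,0,0,0,0,0]], gripper=1)

```text
time: 11.68
tool_pos: [0.4753, -0.0448, 0.0714]
ee_rot: [3.142, -0.003, 2.83]
wrist_force: [0.5, -0.3, 0.2]
width: 0.0007
finger_force: 0.0
```

```bash
python3 - <<'E'
from h import *
import pickle
O=[.569,0];yaw=np.radians(-18.05)
o=get_obs();t=scale(o["tool_pos"],O,yaw);print(t,o["width"],o["ee_rot"])
s=pickle.load(open("wrist2.pkl","rb"));S=scale(cloud(s),O,yaw);h=cv2.cvtColor(s["image"],cv2.COLOR_BGR2HSV)
y=(cv2.inRange(h,(20,120,60),(35,255,255))>0)&(S[...,2]>81)&(S[...,2]<90);P=S[y];print(len(P),P.min(0),P.max(0),np.median(P,0))
s=snapshot("side");S=scale(cloud(s),O,yaw)
q=(abs(S[...,0]-t[0])<25)&(abs(S[...,1]-t[1])<25)&(S[...,2]>87)&(S[...,2]<125);print("tips",q.sum(),S[q].min(0),S[q].mean(0))
cv2.imwrite("pics/side5.png",cv2.resize(s["image"][160:310,240:400],None,fx=4,fy=4,interpolation=cv2.INTER_CUBIC))
E
```

```text
[-75.24547981 -71.60832132  71.3815237 ] 0.0007362057658739034 [ 3.14156576e+00 -2.73987301e-03  2.82955283e+00]
1007 [-86.95314445 -83.97764421  81.02466441] [-60.16798204 -56.87626563  84.8296066 ] [-73.88506094 -70.41066402  82.5728468 ]
tips 37 [-81.84809942 -87.07556296  87.48181573] [-72.54909702 -82.65925325 116.43512956]
```

View pics/side5.png

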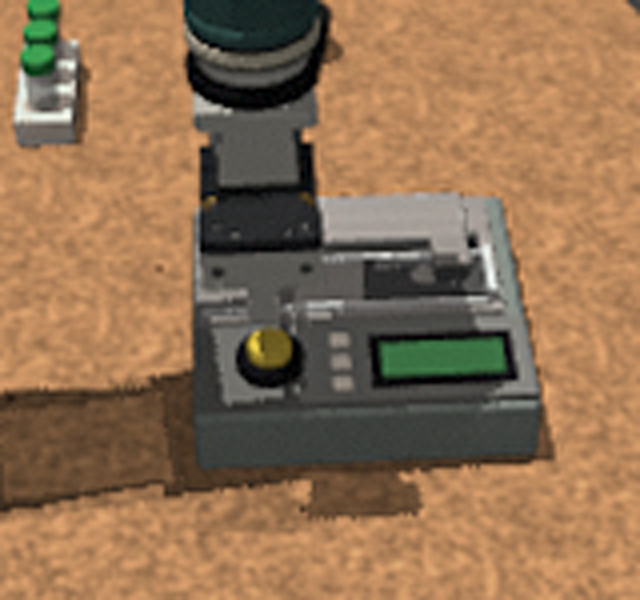

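Request:
drive_tool(commands=[[-0.03,0.03,0.2,0,0,0],[0,0,0.15,0,0,0],[0,0,0,0,0,0]])

```text
time: 12.1
tool_pos: [0.4768, -0.0445, 0.058]
ee_rot: [-3.141, -0.002, 2.829]
wrist_force: [0.4, 0.1, 0.3]
width: 0.0002
finger_force: 0.0
```

Request:
drive_tool(commands=[[0,0,0.1,0,0,0],[0,0,0,0,0,0]])

```text
time: 12.35
tool_pos: [0.4771, -0.0447, 0.0547]
ee_rot: [-3.142, -0.0, 2.829]
wrist_force: [-0.0, 0.2, 1.6]
width: 0.0008
finger_force: 0.0
```

Request:
drive_tool(commands=[[0,0,0.06,0,0,0],[0,0,0.06,0,0,0],[0,0,0,0,0,0]])

```text
time: 12.72
tool_pos: [0.4776, -0.0449, 0.0506]
ee_rot: [3.142, 0.001, 2.829]
wrist_force: [-0.8, 0.2, 3.0]
width: 0.0001
finger_force: 1.7
```

Request:
drive_tool(commands=[[0,0,0.04,0,0,0],[0,0,0,0,0,0]])

```text
time: 12.98
tool_pos: [0.4776, -0.0448, 0.0489]
ee_rot: [3.142, 0.001, 2.829]
wrist_force: [-0.0, 0.9, 4.4]
width: 0.0005
finger_force: 2.2
```

Request:
drive_tool(commands=[[0,0,0.05,0,0,0],[0,0,0,0,0,0]])

```text
time: 13.22
tool_pos: [0.4777, -0.0449, 0.0481]
ee_rot: [-3.142, 0.001, 2.829]
wrist_force: [-3.9, 0.0, 9.2]
width: 0.0006
finger_force: 5.0
```

Request:
drive_tool(commands=[[0,0,0.04,0,0,0],[0,0,0,0,0,0]])

```text
time: 13.48
tool_pos: [0.4777, -0.0449, 0.0479]
ee_rot: [3.142, 0.002, 2.829]
wrist_force: [-6.4, 0.5, 16.4]
width: 0.0006
finger_force: 8.1
```

Request:
drive_tool(commands=[[0,0,-0.1,0,0,0],[0,0,-0.2,0,0,0],[0,0,-0.5,0,0,0],[0,0,-0.8,0,0,0],[0.5,-0.5,-0.8,0,0,0],[0.5,-0.5,-0.5,0,0,0],[0,0,0,0,0,0],[0,0,0,0,0,0]])

```text
time: 14.48
tool_pos: [0.4269, -0.0701, 0.1597]
ee_rot: [3.141, -0.001, 2.829]
wrist_force: [-0.7, -0.2, 0.4]
width: 0.0005
finger_force: 0.0
```

```bash
python3 - <<'E'
from h import *
o=get_obs();O=[.569,0];yaw=np.radians(-18.05);print(o["tool_pos"],o["wrist_force"])
for n in("scene","side"):
    s=snapshot(n);S=scale(cloud(s),O,yaw);h=cv2.cvtColor(s["image"],cv2.COLOR_BGR2HSV)
    top=(S[...,2]>50)&(S[...,2]<95)
    dark=top&(h[...,2]<55)&(abs(S[...,1])<18)&(S[...,0]>-70)&(S[...,0]<80)
    print(n,np.percentile(S[dark],[2,50,98],0).round(1).tolist())
    y=(abs(S[...,0])<120)&top&(cv2.inRange(h,(20,120,60),(35,255,255))>0);print("btn",y.sum(),np.percentile(S[y][:,2],95) if y.any() else 0)
    w=(abs(S[...,1]-67)<2)&(abs(S[...,0])<50);print("wing",np.nanmedian(S[w][:,2]))
E
```

```text
[ 0.42686892 -0.07013732  0.15968572] [-0.67810603 -0.22502656  0.44187363]
scene [[61.6, 2.0, 67.4], [62.8, 9.1, 69.4], [63.8, 15.0, 71.3]]
btn 142 85.57800661911183
wing 70.53122153775854
side [[-3.4, -17.7, 66.7], [52.1, -3.6, 71.8], [68.6, 1.7, 78.6]]
btn 94 85.98299896915525
wing 70.54670378998534
```

```bash
python3 -c "
from bench import close_job
print(close_job())"
```

```text
the job is handed in; nothing more can be done
None
```

I pushed the check weight home until the push stalled against the end stop, let the clip close on it, pressed the start button to its hard stop and released it, then handed the job in at about 14.5 s; no verdict came back.

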